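Unlatch the parts cage and hold its gate open

TASK

Someone needs to take parts out of the small clear cage: first squeeze together the two plates of the red catch on its roof, fully, so that it stays back, then the yellow one, then take the gate by its black upright handle, swing it past its detent and hold it wide open, nearly square to the cage front. The gate closes itself when let go, so finish while still holding it open. Leave the small green-capped bottle, the relay and the things in the cage where they are.

Things in the scene. Friction and masses are not known exactly. Their poses are not given: they have to be found in the camera images.
- cage: Fixed clear box with aluminium edges, 180 mm long (its y), 82 mm deep (x), roof 86 mm high. Origin near the middle of its underside on the desk, z up. Its open front faces -x and is closed by a barred green gate, hinged upright at the -y end, that swings out to -x. Its place and yaw vary. Behind it runs a blue pipe (up to 220 mm high); behind to the right a shelf with boxes (290 mm).
- catch_red_grip (a point): Point to close the fingers on: midway between the two red thumb plates as they stand when squeezed, 118 mm above the desk; axes as the cage's. Plates: 20 mm along x, 8 mm thick, tops 132 mm above the desk. Outer face of the fixed plate 16 mm to +y; of the sliding plate 30 mm to -y when latched, 16 mm when squeezed. Squeeze along y, from 46 to 32 mm across.
- catch_yellow_grip (a point): The same point of the yellow catch, which has the same shape. The two catches stand on the roof 85 mm apart in a row along y, 30 mm behind the gate; which one is nearer the hinge varies.
- catch_red (a joint): Travel of the red sliding plate, m: 0 latched (starts at 0 to 0.002), 0.014 fully squeezed; it stops blocking the gate at 0.010. It moves against about 5 N of friction and stays where it is left.
- catch_yellow (a joint): The same for the yellow catch.
- gate (a joint): Opening angle of the gate, rad: 0 closed, 1.5 at its stop. A spring pulls it shut (0.06 N m when closed, 0.25 at 1.3 rad), so it swings back when let go; a sprung ball detent adds up to 0.4 N m from about 0.2 to 0.6 rad and is past at 1.0 rad. At the handle this is some 5 N.
- gate_grip (a point): Point on the axis of the gate's handle, 138 mm above the desk, moving with the gate: a black upright round post with two green rings, 18 mm in diameter, 78 to 164 mm above the desk, on a bracket 45 mm in front of the gate; 110 mm from the hinge axis. Pinch it from above; most room for the fingers is on its sides along the cage's y. It may turn between the fingers.
- gate_hinge (a point): Point on the gate's vertical hinge axis, 138 mm above the desk. Seen from above the gate opens counter-clockwise about it.
- orange_tub: Orange tub, 62 mm across and 44 mm tall, standing in the cage. Origin under its centre. Loose.
- grease_tub: Yellow tub, 57 mm across and 36 mm tall, standing in the cage. Origin under its centre. Loose.
- small_bottle: White bottle with a green cap, 32 mm across and 50 mm tall, on the desk. Origin under its centre. Loose.
- relay: Black relay, a 28 x 28 x 24 mm block on the desk. Origin under its centre. Loose.

How it is judged:
By the outcome, as a careful person would: the job done as asked, in the order asked, and still so for the second after the job is handed in, while the arm keeps its last pose, push and grip.
It also fails if it takes over 48 s, if anything falls off the work surface, if the arm or the gripper's body presses on something with over 40 N, if the wrist force passes 120 N, or if a joint passes its speed limit or range.

ROBOT

A 6-joint arm with a two-finger parallel gripper is mounted at the origin on the work surface; the furniture and walls round the work are solid. World frame = base frame: x ahead of the robot, y to its left, z up, the work surface at z = 0. Lengths are in mm, angles in rad, forces in N, time in s.
With the tool pointing down it reaches from about 275 to 750 mm from the base axis. Payload 10.2 kg.
Tool frame: the origin (TCP) lies midway between the tips of the shut fingers; the grasp point (between the pads) lies 19 mm behind it; z points along the fingers, y is the direction in which the jaws open and shut (so a half turn about z gives the same grasp; the last joint's range is limited). The gripper opens to 85 mm and grips with 20 to 120 N. Pads are 22 mm wide; open, the fingers measure 114 mm over their backs; the gripper's body (76 mm by 85 mm) begins 54 mm behind the grasp point. The pads swing forward as they close: fully open they stand 13 mm farther back than shut.
Start: joints at [-1.499, 0.313, 1.498, -0, 1.331, -0.223], TCP at [152.525, -502.362, 231.294] pointing down, gripper open.
Joint ranges: [-2.94, 2.94], [-0.97, 2.17], [0.19, 2.56], [-1.23, 4.37], [0.02, 3.11], [-2.88, 2.88]. Speed limits (rad/s): [2.39, 2.39, 3.01, 3.14, 3.14, 3.14].

INTERFACE

Orientations are given as a unit quaternion [w, x, y, z].
In Python, from rig import sense, optics, ctrl gives the robot as it stands.
- The arm moves only by the tool play_rows, never from a script. Its argument "plan" is a list of rows, each a list of 7 numbers: the shift along the world's x, y, z in mm, then the turn, a rotation vector about the world's x, y, z in rad, then the opening, from -1 (shut) to 1 (fully open), so that 0 is half open. A call has 1 to 5 rows; each row shifts and turns the pose as measured when the row begins; what a row does not reach is not made up. A row lasts 1/12 s, in which the tool goes at most 41.7 mm and 7.16 degrees, less where a joint would pass 70% of its speed; a pose out of reach is approached as far as the arm can. A call is refused whole if a number of a shift passes 41.7 or a number of a turn 0.125, either way. A call with a gripper value outside its range is refused whole. The fingers move at their own pace and stop on an object; "grip_force" is the grip in N (left out, the last holds). Time passes only in rows, so rows that do not move let the fingers close. It gives the time, the measured TCP pose, the force and the opening at its end, in the units of the state.
- sense(): the state, without advancing time (a new reading comes with each control period).
- optics.capture(name): name is "scene" or "top"; returns a dict with "img" (480x640x3 uint8, blue, green, red), "fx", "fy", "cx", "cy" (pixels), "world_to_cam" (4x4, takes a point from world to camera coordinates). Camera axes: x right, y up, looking along -z (the intrinsics and any distortion apply to the point x, -y, -z); pixel columns grow to the right and rows downward; lengths in mm; the calibration is good to about 2 mm. A picture is of the moment at which its call begins. There is no depth.
- ctrl.finish_job(): hands the job in, once; it reports no verdict.
The state is a dict: "time_s": time; "joints": joint angles; "dq": joint speeds; "tau": joint torques, N m; "eef_pos": TCP position; "ee_rot": TCP orientation; "force": force on the tool from outside, world axes, zero at the start; "wrist_torque": the same for the moment, N m; "grip_width": opening from 0.0 (shut) to 1.0 (fully open).
Only numpy, scipy, OpenCV 4.12 (cv2) and the standard library are available. Lean on these libraries where they do the work, as an engineer would, in place of code of your own. Each camera call takes 0.05 s, during which the arm holds its last target. There are 200 camera calls.

## Working session

There is one attempt and no reset: what is moved stays moved. The work goes in short steps, Python scripts to look and compute and a tool call to move; the robot and the scene stay as the last step left them, time stands still between calls to the robot, and variables do not carry over. Pictures are saved under pics/ and viewed, about 8 in all and at most 12, crops included, and the job is handed in when it is done.

Besides the shell and the picture viewer there is one more tool, called after "Emit:" as name([rows], argument=value, ...), one row to a line, values as JSON. play_rows: Moves the arm, as the interface text tells. Its arguments: {"type":"object","properties":{"plan":{"type":"array"},"grip_force":{"type":"number"}},"required":["plan"]}

```bash
mkdir -p pics; ls; python3 - <<'E'
from rig import sense, optics
import cv2
s=sense();print(s)
for n in("scene","top"):
    c=optics.capture(n);cv2.imwrite(f"pics/{n}0.png",c["img"]);print(n,{k:v for k,v in c.items() if k!="img"})
E
```

```text
pics
{'time_s': 0.0, 'joints': array([-1.49940874e+00,  3.13437529e-01,  1.49846999e+00,  1.22820833e-06,
        1.33098923e+00, -2.23406094e-01]), 'dq': array([3.42349862e-05, 2.93993739e-04, 9.91498224e-04, 1.00404422e-03,
       1.26364878e-04, 1.24756789e-03]), 'tau': array([-1.72126442e-03, -4.12269366e+01, -2.59746355e+01, -3.34949391e-04,
        4.10913635e-03, -6.25017563e-06]), 'eef_pos': array([ 152.50084329, -502.0838343 ,  230.72906975]), 'ee_rot': array([-6.50121135e-04,  9.89156550e-01,  1.46863524e-01,  5.01087695e-05]), 'force': array([ 0.24216462,  0.05699652, -0.4295414 ]), 'wrist_torque': array([ 0.02913532,  0.00635821, -0.02499393]), 'grip_width': 1.0049919257473803}
scene {'fx': 437.30318903401314, 'fy': 437.30318903401314, 'cx': 313.8460100127514, 'cy': 237.45574293601533, 'world_to_cam': array([[ 6.69623700e-01, -7.42298719e-01,  2.44276884e-02,
        -4.00300502e+02],
       [ 2.75775145e-01,  2.79045103e-01,  9.19827103e-01,
        -2.15087818e+02],
       [-6.89602907e-01, -6.09201479e-01,  3.91562751e-01,
        -6.53254296e+02],
       [ 0.00000000e+00,  0.00000000e+00,  0.00000000e+00,
         1.00000000e+00]])}
top {'fx': 454.8511533617171, 'fy': 454.8511533617171, 'cx': 325.5824779167028, 'cy': 244.09523213799707, 'world_to_cam': array([[-1.58285014e-01, -9.87384184e-01, -4.28097410e-03,
        -5.60093213e+01],
       [ 9.65130542e-01, -1.55630167e-01,  2.10481087e-01,
        -4.75707505e+02],
       [-2.08491945e-01,  2.91843029e-02,  9.77588556e-01,
        -8.47960616e+02],
       [ 0.00000000e+00,  0.00000000e+00,  0.00000000e+00,
         1.00000000e+00]])}
```

View pics/scene0.png

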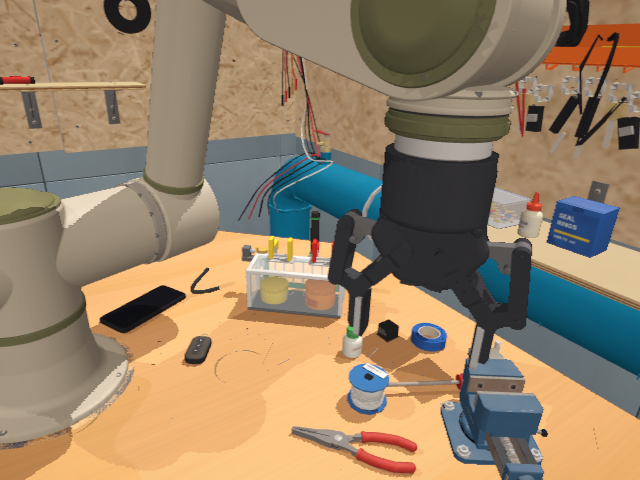

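View pics/top0.png

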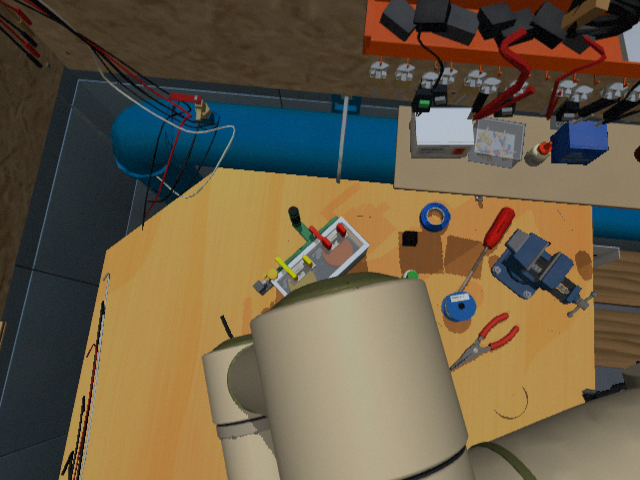

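The scene view shows the cage at about (295,280), with yellow plates at (270,250) and (290,250), red at (315,250) and (335,250), and the handle at (315,225). In the top view the handle is at (295,215), red at (320,236) and (340,229), and yellow at (286,267) and (308,262). The gate faces up-left.

```bash
python3 - <<'E'
import cv2,numpy as np
a=cv2.imread("pics/scene0.png")[200:320,230:360];b=cv2.imread("pics/top0.png")[195:315,245:375]
z=np.hstack([cv2.resize(x,(400,369),interpolation=cv2.INTER_CUBIC) for x in(a,b)]);cv2.imwrite("pics/crop0.png",z)
E
```

```text
(no output)
```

View pics/crop0.png

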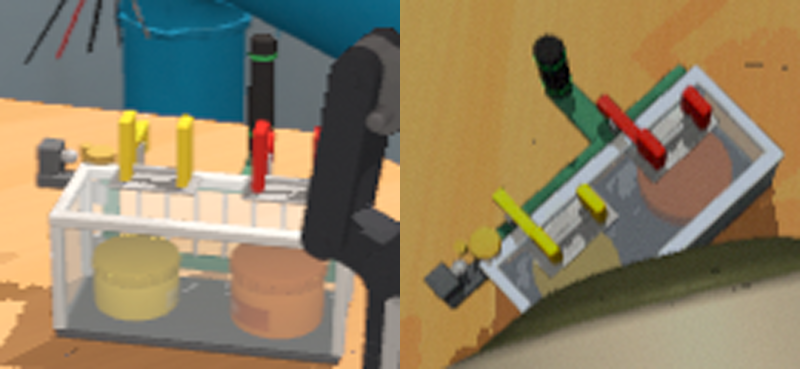

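```bash
cat > h.py <<'E'
import numpy as np,cv2
from rig import sense,optics
def ray(c,u,v):
    W=c["world_to_cam"];R=W[:3,:3];o=-R.T@W[:3,3]
    d=R.T@np.array([(u-c["cx"])/c["fx"],-(v-c["cy"])/c["fy"],-1.]);return o,d/np.linalg.norm(d)
def plane(c,u,v,z):
    o,d=ray(c,u,v);return o+d*(z-o[2])/d[2]
def proj(c,p):
    q=c["world_to_cam"][:3,:3]@np.array(p,float)+c["world_to_cam"][:3,3]
    return np.array([c["cx"]+c["fx"]*q[0]/-q[2],c["cy"]+c["fy"]*q[1]/q[2]])
def tri(c1,p1,c2,p2):
    o1,d1=ray(c1,*p1);o2,d2=ray(c2,*p2)
    t=np.linalg.lstsq(np.stack([d1,-d2],1),o2-o1,rcond=None)[0]
    a,b=o1+d1*t[0],o2+d2*t[1];return (a+b)/2,np.linalg.norm(a-b)
E
python3 - <<'E'
from h import *
np.set_printoptions(precision=1,suppress=True)
S=optics.capture("scene");T=optics.capture("top")
print("cams",ray(S,0,0)[0],ray(T,0,0)[0])
k=130/400
s=lambda x,y:(230+x*k,200+y*k)
t=lambda x,y:(245+(x-400)*k,195+y*k)
for n,a,b in [("handle",(262,41),(547,42)),("ysl",(127,114),(550,245)),("yfx",(185,119),(590,197)),("rsl",(262,124),(650,145))]:
    print(n,tri(S,s(*a),T,t(*b)))
for n,b,z in [("handle",(547,42),164),("ysl",(550,245),132),("yfx",(590,197),132),("rsl",(650,145),132),("rfx",(694,98),132),("roofcornerR",(780,155),86),("roofUR",(697,68),86),("roofLL",(482,264),86)]:
    print(n,plane(T,*t(*b),z))
z=np.hstack([cv2.resize(T["img"][200:290,250:370],(800,600),interpolation=cv2.INTER_CUBIC)]);cv2.imwrite("pics/crop1.png",z)
E
```

```text
cams [-123.1 -635.1  463.4] [ 273.5 -104.6  928.8]
handle (array([509. , -79.9, 159.3]), np.float64(2.177078541194335))
ysl (array([398.1, -64.9, 134.9]), np.float64(1.856800123441863))
yfx (array([422.5, -91.5, 132.3]), np.float64(1.6474637746922776))
rsl (array([ 448. , -131.5,  133.2]), np.float64(3.9505436178142603))
handle [508.4 -80.8 164. ]
ysl [397.9 -64.1 132. ]
yfx [421.9 -91.  132. ]
rsl [ 446.8 -130.1  132. ]
rfx [ 470.6 -160.1  132. ]
roofcornerR [ 437.8 -209.6   86. ]
roofUR [ 500.7 -168.4   86. ]
roofLL [400.1 -19.4  86. ]
```

View pics/crop1.png

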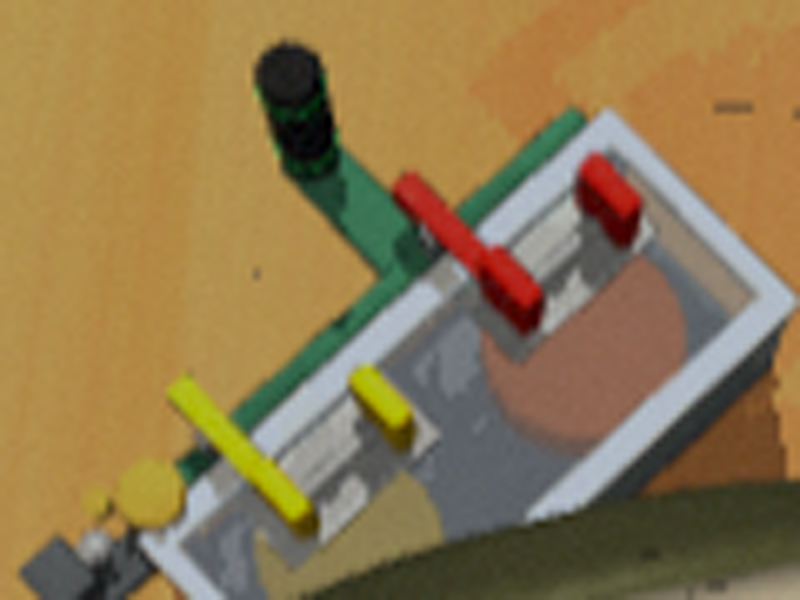

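The crop shows plate tops at red fixed (612,180), red sliding (513,272), yellow fixed (381,391) and yellow sliding (283,490). The handle top is at (290,68), and the roof front edge runs from (145,540) to (605,110).

```bash
python3 - <<'E'
from h import *
np.set_printoptions(precision=1,suppress=True)
T=optics.capture("top")
f=lambda x,y,z:plane(T,250+x/6.667,200+y/6.667,z)
P={n:f(x,y,z) for n,x,y,z in [("rf",612,180,132),("rs",513,272,132),("yf",381,391,132),("ys",283,490,132),("h",290,68,164),("c1",145,540,86),("c2",605,110,86),("c3",795,300,86)]}
for k,v in P.items():print(k,v)
d=P["c2"]-P["c1"];print(np.linalg.norm(d))
A=np.array([P[k][:2] for k in("rf","rs","yf","ys")])
vx=np.linalg.svd(A-A.mean(0))[2][0];vx*=np.sign(-vx[1])
print("y dirs",d[:2]/np.linalg.norm(d),vx)
y=vx;x=np.array([y[1],-y[0]]);print("yaw",np.arctan2(x[1],x[0]))
for k,v in P.items():print(k,(v[:2]-A.mean(0))@x,(v[:2]-A.mean(0))@y)
# grip: fixed outer face 16 to +y, thickness 8 -> center 12 
for c in "ry": print(c,"grip",P[c+"f"][:2]-12*y,P[c+"s"][:2]+26*y)
from scipy.spatial.transform import Rotation as R
q=sense()["ee_rot"];print(R.from_quat(np.roll(q,-1)).as_matrix())
E
```

```text
rf [ 469.9 -162.3  132. ]
rs [ 449.  -131.8  132. ]
yf [422.5 -91.8 132. ]
ys [400.2 -62.1 132. ]
h [505.4 -81.6 164. ]
c1 [399.7 -19.6  86. ]
c2 [ 502.1 -167.1   86. ]
c3 [ 438.3 -211.1   86. ]
179.5709169175315
y dirs [ 0.6 -0.8] [ 0.6 -0.8]
yaw -2.536566306953535
rf 0.21159443946666556 61.01311877060968
rs 0.06612791669535589 23.983327858935944
yf -0.8488236323430023 -23.977024956381534
ys 0.57110127618094 -61.01942167316406
h -74.82003785623766 14.828929043134451
c1 -23.225758684013478 -96.32408995070932
c2 -23.52453591276072 83.246578407936
c3 53.977793055864524 83.1868469665686
r grip [ 463.1 -152.4] [ 463.8 -153.1]
y grip [415.6 -81.9] [415.  -83.5]
[[ 1.   0.3 -0. ]
 [ 0.3 -1.   0. ]
 [ 0.  -0.  -1. ]]
```

Measurements agree: cage yaw is about -2.537 and cage y is (0.569,-0.822). The red grip point is about (463.5,-153), yellow (415,-83), handle (505,-82), hinge (411,-25). Moving towards red.

Emit:
play_rows([
  [26,29,0,0,0,0.062,1],
  [26,29,0,0,0,0.062,1],
  [26,29,0,0,0,0.062,1],
  [26,29,0,0,0,0.062,1],
  [26,29,0,0,0,0.062,1],
], grip_force=30)

```text
time_s: 0.67
eef_pos: [281.7, -355.5, 229.4]
ee_rot: [-0.001, 0.954, 0.298, -0.001]
force: [1.3, 0.1, 0.2]
grip_width: 1.001
```

Emit:
play_rows([
  [26,29,0,0,0,0,1],
  [26,29,0,0,0,0,1],
  [26,29,0,0,0,0,1],
  [26,29,0,0,0,0,1],
  [26,29,0,0,0,0,1],
])

```text
time_s: 1.08
eef_pos: [416.1, -201.8, 229.9]
ee_rot: [0.0, 0.954, 0.299, -0.0]
force: [-0.2, -1.6, 0.9]
grip_width: 0.999
```

Emit:
play_rows([
  [23,24,0,0,0,-0.002,1],
  [20,20,-20,0,0,0,1],
  [0,0,0,0,0,0,1],
])

```text
time_s: 1.33
eef_pos: [463.9, -150.1, 209.8]
ee_rot: [0.0, 0.953, 0.301, 0.001]
force: [0.0, 0.3, 0.1]
grip_width: 1.003
```

```bash
python3 - <<'E'
from h import *
np.set_printoptions(precision=1,suppress=True)
S=optics.capture("scene");T=optics.capture("top");s=sense();print(s["eef_pos"],s["joints"])
a=S["img"][160:320,220:380];b=T["img"][180:310,240:370]
cv2.imwrite("pics/c2.png",np.hstack([cv2.resize(x,(400,400),interpolation=cv2.INTER_CUBIC) for x in(a,b)]))
E
```

```text
[ 463.  -153.4  212.6] [-0.6  0.2  1.6 -0.   1.3  0.4]
```

View pics/c2.png

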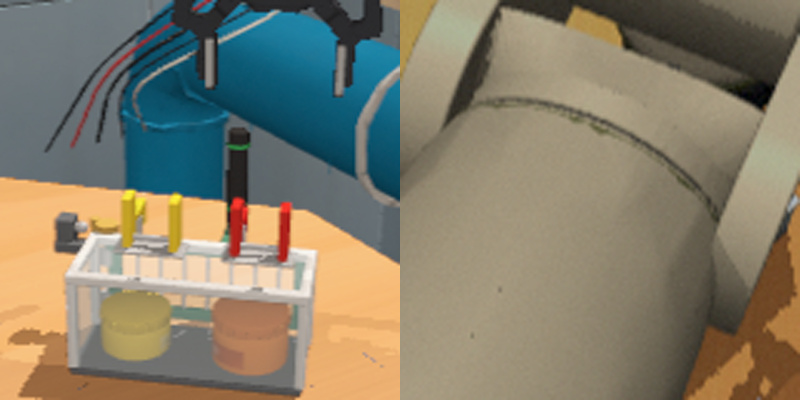

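The scene crop shows the fingers above and around the red plates (237,228) and (285,232), with the handle clear. I'll descend most of the way and check.

Emit:
play_rows([
  [0,0,-38,0,0,0,1],
  [0,0,-36,0,0,0,1],
  [0,0,0,0,0,0,1],
])

```text
time_s: 1.68
eef_pos: [463.0, -156.8, 140.0]
ee_rot: [0.006, 0.954, 0.3, 0.004]
force: [-0.4, -0.5, -0.5]
grip_width: 0.999
```

```bash
python3 - <<'E'
from h import *
np.set_printoptions(precision=1,suppress=True)
S=optics.capture("scene");s=sense();print(s["eef_pos"],s["force"])
cv2.imwrite("pics/c3.png",cv2.resize(S["img"][190:310,230:390],(800,600),interpolation=cv2.INTER_CUBIC))
E
```

```text
[ 464.1 -157.5  143. ] [ 0.4 -0.4  0.7]
```

View pics/c3.png

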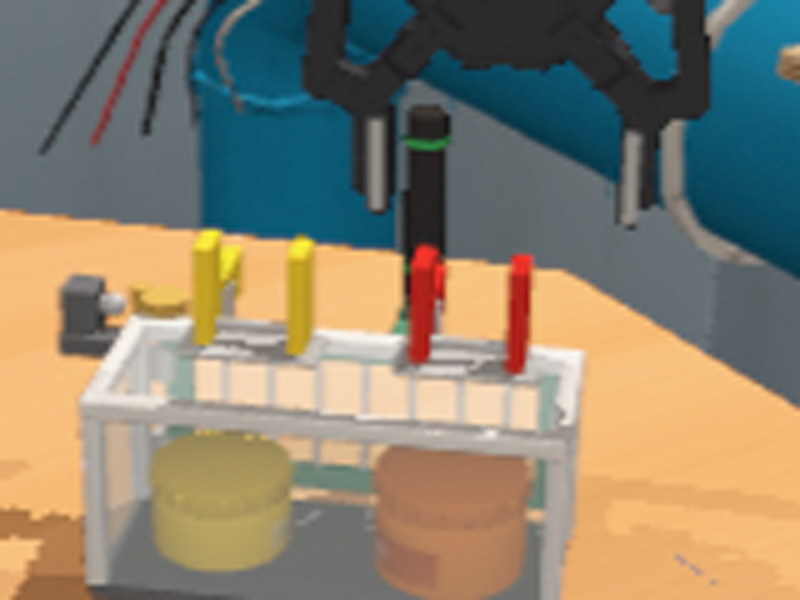

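The left finger's inner edge is at 387 and the right's at 622, against red plates spanning 412–533. The gripper is about 4 mm too far to +y, which matches the pose reading. I'll correct that and descend.

Emit:
play_rows([
  [-0.6,4.5,0,0,0,0,1],
  [0,0,-24,0,0,0,1],
  [0,0,0,0,0,0,1],
])

```text
time_s: 1.98
eef_pos: [464.9, -156.0, 125.0]
ee_rot: [0.011, 0.955, 0.298, 0.008]
force: [-0.0, 0.4, -1.0]
grip_width: 1.0
```

```bash
python3 - <<'E'
from rig import *
s=sense();print(s["eef_pos"],s["ee_rot"],s["force"])
E
```

```text
[ 464.94421882 -155.99866622  125.00404947] [0.01063819 0.95454381 0.29777121 0.00807759] [-0.00759612  0.37761175 -0.95749247]
```

Emit:
play_rows([
  [-1.5,3.2,-8,0.016,0.022,0,1],
  [0,0,0,0,0,0,1],
])

```text
time_s: 2.15
eef_pos: [464.5, -153.8, 120.7]
ee_rot: [0.001, 0.955, 0.297, 0.001]
force: [-0.5, 0.0, -0.2]
grip_width: 0.999
```

Emit:
play_rows([
  [0,0,0,0,0,0,1],
])

```text
time_s: 2.23
eef_pos: [465.1, -154.2, 122.1]
ee_rot: [0.001, 0.955, 0.297, 0.002]
force: [-0.0, -0.2, 0.3]
grip_width: 1.006
```

Emit:
play_rows([
  [-1.5,1.3,-16,0.003,0.003,0.005,1],
  [-1,0.5,-12,0.002,0.002,0,1],
])

```text
time_s: 2.4
eef_pos: [464.7, -153.6, 97.7]
ee_rot: [0.001, 0.954, 0.3, 0.002]
force: [0.8, 0.4, 0.2]
grip_width: 1.0
```

Emit:
play_rows([
  [0,0,0,0,0,0,1],
])

```text
time_s: 2.48
eef_pos: [464.3, -153.4, 97.2]
ee_rot: [0.001, 0.954, 0.3, 0.002]
force: [-0.0, -0.4, -1.5]
grip_width: 0.995
```

Emit:
play_rows([
  [0,0,0,0,0,0,-1],
  [0,0,0,0,0,0,-1],
  [0,0,0,0,0,0,-1],
  [0,0,0,0,0,0,-1],
])

```text
time_s: 2.82
eef_pos: [464.6, -152.8, 100.4]
ee_rot: [0.0, 0.954, 0.3, 0.002]
force: [-3.3, 4.2, 3.4]
grip_width: 0.453
```

Emit:
play_rows([
  [0,0,0,0,0,0,-1],
  [0,0,0,0,0,0,-1],
  [0,0,0,0,0,0,-1],
])

```text
time_s: 3.07
eef_pos: [463.2, -150.9, 100.7]
ee_rot: [-0.002, 0.954, 0.299, 0.001]
force: [1.2, -1.4, -6.7]
grip_width: 0.363
```

Emit:
play_rows([
  [0,0,0,0,0,0,-1],
  [0,0,0,0,0,0,-1],
  [0,0,0,0,0,0,-1],
], grip_force=45)

```text
time_s: 3.32
eef_pos: [463.2, -150.9, 100.8]
ee_rot: [-0.003, 0.954, 0.298, 0.001]
force: [1.5, -1.0, -4.3]
grip_width: 0.358
```

Emit:
play_rows([
  [0,0,0,0,0,0,1],
  [0,0,0,0,0,0,1],
  [0,0,0,0,0,0,1],
  [0,0,0,0,0,0,1],
  [0,0,0,0,0,0,1],
])

```text
time_s: 3.73
eef_pos: [464.5, -152.1, 102.6]
ee_rot: [-0.0, 0.954, 0.299, 0.002]
force: [-0.2, -0.3, -0.2]
grip_width: 1.002
```

Emit:
play_rows([
  [0,0,30,0,0,0,1],
  [0,0,30,0,0,0,1],
  [-24,35,0,0,0,0,1],
  [-24,35,0,0,0,0,1],
  [0,0,0,0,0,0,1],
])

```text
time_s: 4.15
eef_pos: [416.2, -82.4, 165.5]
ee_rot: [0.001, 0.954, 0.298, 0.003]
force: [0.2, -0.6, 0.4]
grip_width: 1.002
```

Emit:
play_rows([
  [0,0,0,0,0,0,1],
])

```text
time_s: 4.23
eef_pos: [416.1, -81.8, 166.2]
ee_rot: [0.001, 0.954, 0.299, 0.004]
force: [0.2, 0.3, 0.7]
grip_width: 0.997
```

```bash
python3 - <<'E'
from h import *
np.set_printoptions(precision=3,suppress=True)
S=optics.capture("scene");s=sense();print(s["eef_pos"],s["ee_rot"],s["force"])
cv2.imwrite("pics/c4.png",cv2.resize(S["img"][190:310,230:390],(800,600),interpolation=cv2.INTER_CUBIC))
E
```

```text
[416.082 -81.808 166.025] [0.001 0.954 0.299 0.004] [ 0.283 -0.972  0.876]
```

View pics/c4.png

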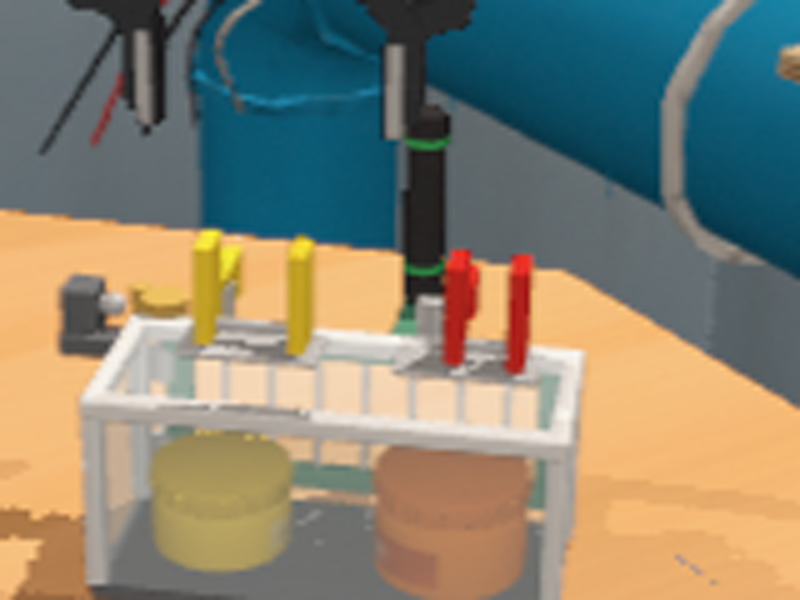

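Red now spans 446–533, about 33 mm, so it is fully squeezed and staying back. The fingers are above yellow. Descending.

Emit:
play_rows([
  [-0.8,-0.8,-18,0.003,0.008,0.005,1],
  [0,0,-18,0,0,0,1],
  [0,0,-12,0,0,0,1],
  [0,0,0,0,0,0,1],
], grip_force=35)

```text
time_s: 4.62
eef_pos: [417.8, -85.4, 117.1]
ee_rot: [0.0, 0.954, 0.301, 0.002]
force: [-1.1, 0.1, 0.1]
grip_width: 0.998
```

Emit:
play_rows([
  [0,0,0,0,0,0,1],
])

```text
time_s: 4.7
eef_pos: [418.1, -86.0, 117.0]
ee_rot: [-0.0, 0.954, 0.301, 0.001]
force: [0.6, 0.2, 0.6]
grip_width: 1.001
```

Emit:
play_rows([
  [-2.8,3.3,-4,0,0,0,1],
  [-0.5,0.5,-10,0,0,0,1],
  [0,0,-6,0,0,0,1],
])

```text
time_s: 4.95
eef_pos: [416.4, -83.5, 98.3]
ee_rot: [0.002, 0.954, 0.3, 0.003]
force: [-1.3, -0.7, -0.5]
grip_width: 1.0
```

Emit:
play_rows([
  [0,0,0,0,0,0,1],
])

```text
time_s: 5.03
eef_pos: [416.1, -83.4, 97.8]
ee_rot: [0.001, 0.954, 0.3, 0.003]
force: [-0.1, 0.3, 0.0]
grip_width: 0.999
```

Emit:
play_rows([
  [0,0,0,0,0,0,-1],
  [0,0,0,0,0,0,-1],
  [0,0,0,0,0,0,-1],
  [0,0,0,0,0,0,-1],
  [0,0,0,0,0,0,-1],
])

```text
time_s: 5.45
eef_pos: [414.6, -81.2, 99.0]
ee_rot: [-0.002, 0.954, 0.3, 0.001]
force: [-4.9, 3.8, -4.6]
grip_width: 0.358
```

Emit:
play_rows([
  [0,0,0,0,0,0,-1],
  [0,0,0,0,0,0,-1],
  [0,0,0,0,0,0,-1],
  [0,0,0,0,0,0,-1],
], grip_force=45)

```text
time_s: 5.78
eef_pos: [414.6, -81.2, 99.1]
ee_rot: [-0.002, 0.954, 0.298, 0.002]
force: [1.5, -0.4, -1.5]
grip_width: 0.36
```

Emit:
play_rows([
  [0,0,0,0,0,0,1],
  [0,0,0,0,0,0,1],
  [0,0,0,0,0,0,1],
  [0,0,0,0,0,0,1],
  [0,0,0,0,0,0,1],
])

```text
time_s: 6.2
eef_pos: [415.7, -82.1, 100.0]
ee_rot: [-0.0, 0.954, 0.3, 0.003]
force: [-0.3, 0.4, -0.5]
grip_width: 0.997
```

Emit:
play_rows([
  [0,0,32,0,0,0,1],
  [0,0,34,0,0,0,1],
  [0,0,30,0,0,0,1],
  [30,0,0,0,0,0,1],
  [30,0,0,0,0,0,1],
])

```text
time_s: 6.62
eef_pos: [473.5, -81.5, 202.2]
ee_rot: [0.0, 0.954, 0.299, 0.003]
force: [0.6, 0.2, -0.3]
grip_width: 1.001
```

Emit:
play_rows([
  [20,0,0,0,0,0,1],
  [5,0,0,0,0,0,1],
  [0,0,0,0,0,0,1],
])

```text
time_s: 6.87
eef_pos: [503.1, -81.7, 203.5]
ee_rot: [0.002, 0.954, 0.3, 0.004]
force: [-0.2, 0.3, -0.6]
grip_width: 1.0
```

```bash
python3 - <<'E'
from h import *
np.set_printoptions(precision=3,suppress=True)
S=optics.capture("scene");T=optics.capture("top");s=sense();print(s["eef_pos"],s["ee_rot"],s["force"],s["joints"])
a=cv2.resize(S["img"][180:300,230:390],(500,375),interpolation=cv2.INTER_CUBIC);b=cv2.resize(T["img"][180:300,230:326],(300,375),interpolation=cv2.INTER_CUBIC)
cv2.imwrite("pics/c5.png",np.hstack([a,b]))
E
```

```text
[501.949 -81.683 203.371] [0.002 0.954 0.3   0.004] [-1.165 -0.469 -0.371] [-0.394  0.296  1.596  0.003  1.241  0.568]
```

View pics/c5.png

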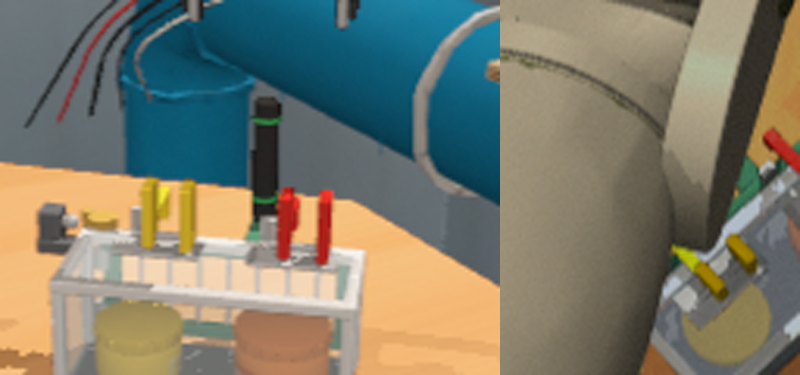

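Both catches show equal squeezed spans: yellow 141–195, red 278–332. The handle at 266 lies between the finger edges 202 and 338. Descending on the handle.

Emit:
play_rows([
  [2.6,1.0,-20,0.002,0.009,0,1],
  [0,0,-20,0,0,0,1],
  [0,0,-20,0,0,0,1],
  [0,0,0,0,0,0,1],
])

```text
time_s: 7.3
eef_pos: [500.9, -80.7, 142.4]
ee_rot: [-0.0, 0.954, 0.299, 0.0]
force: [-0.2, -0.7, -1.0]
grip_width: 0.999
```

Emit:
play_rows([
  [0,0,0,0,0,0,1],
])

```text
time_s: 7.38
eef_pos: [500.1, -80.8, 142.7]
ee_rot: [-0.001, 0.954, 0.299, -0.0]
force: [0.7, -0.1, 0.2]
grip_width: 0.998
```

Emit:
play_rows([
  [4.5,0.3,-12,0,0,0,1],
  [1,0,-10,0,0,0,1],
  [0,0,0,0,0,0,1],
])

```text
time_s: 7.63
eef_pos: [506.0, -81.0, 121.4]
ee_rot: [0.0, 0.954, 0.299, 0.001]
force: [0.0, 0.7, -0.1]
grip_width: 1.004
```

Emit:
play_rows([
  [1,0,0,0,0,0,0],
  [0,0,0,0,0,0,-1],
  [0,0,0,0,0,0,-1],
  [0,0,0,0,0,0,-1],
  [0,0,0,0,0,0,-1],
])

```text
time_s: 8.05
eef_pos: [507.9, -81.2, 122.6]
ee_rot: [0.001, 0.954, 0.299, 0.002]
force: [0.3, -0.0, 0.5]
grip_width: 0.303
```

Emit:
play_rows([
  [0,0,0,0,0,0,-1],
  [0,0,0,0,0,0,-1],
  [0,0,0,0,0,0,-1],
])

```text
time_s: 8.3
eef_pos: [506.3, -79.4, 122.9]
ee_rot: [-0.001, 0.954, 0.299, 0.0]
force: [1.6, -1.3, -4.3]
grip_width: 0.198
```

Handle gripped (0.198, about 17 mm). Hinge refined to about (410,-23), radius 111. Now swinging counter-clockwise.

Emit:
play_rows([
  [6,12,0,0,0,0.06,-1],
  [4.6,12.5,0,0,0,0.06,-1],
  [3,13,0,0,0,0.06,-1],
], grip_force=60)

```text
time_s: 8.55
eef_pos: [521.0, -45.2, 122.9]
ee_rot: [0.002, 0.923, 0.386, 0.0]
force: [0.7, -11.3, -3.7]
grip_width: 0.191
```

Emit:
play_rows([
  [1,14,0,0,0,0.05,-1],
  [-0.5,14,0,0,0,0.05,-1],
  [-1.5,14,0,0,0,0.05,-1],
])

```text
time_s: 8.8
eef_pos: [523.8, -5.1, 122.8]
ee_rot: [0.007, 0.889, 0.457, 0.003]
force: [1.4, -0.5, -1.8]
grip_width: 0.192
```

```bash
python3 - <<'E'
from rig import *
import numpy as np
s=sense();p=s["eef_pos"][:2]-[410.3,-23.3];print(s["eef_pos"],s["force"],s["wrist_torque"],s["grip_width"],np.hypot(*p),np.arctan2(p[1],p[0])+.529)
E
```

```text
[523.8057919   -5.07930224 122.83542669] [ 1.39469743 -0.47695844 -1.75258579] [0.3232617  0.28844533 0.13642716] 0.19175432111529403 114.95894320502575 0.6881686661314284
```

Emit:
play_rows([
  [-3.5,13,0,0.01,0.012,0.05,-1],
  [-5,13,0,0,0,0.05,-1],
  [-6,12,0,0,0,0.05,-1],
])

```text
time_s: 9.05
eef_pos: [512.5, 33.2, 122.9]
ee_rot: [0.002, 0.851, 0.526, 0.003]
force: [4.7, -5.9, -3.9]
grip_width: 0.196
```

Emit:
play_rows([
  [-7,11,0,0,0,0.05,-1],
  [-8,11,0,0,0,0.05,-1],
])

```text
time_s: 9.22
eef_pos: [498.5, 55.3, 122.8]
ee_rot: [0.004, 0.821, 0.57, 0.004]
force: [-0.4, -9.6, -0.5]
grip_width: 0.193
```

```bash
cat > g.py <<'E'
from rig import *
import numpy as np
s=sense();p=s["eef_pos"][:2]-[410.3,-23.3];print(s["eef_pos"],s["ee_rot"],s["force"],s["grip_width"],np.hypot(*p),np.arctan2(p[1],p[0])+.529)
E
python3 g.py
```

```text
[498.52325548  55.32294873 122.77647077] [0.00375584 0.82146877 0.57022527 0.00425456] [-0.41558965 -9.64153102 -0.50465832] 0.19304498175269752 118.17322401634678 1.2569216820758289
```

```bash
python3 - <<'E'
from h import *
from scipy.optimize import least_squares
P=np.array([(506.3,-79.4),(521,-45.2),(523.8,-5.1),(512.5,33.2),(498.5,55.3)])
r=least_squares(lambda h:np.hypot(*(P-h).T)-110,[410,-23]);c=r.x;print(c,r.fun)
a=np.arctan2(*(P-c).T[::-1]);print(a-a[0])
S=optics.capture("scene");T=optics.capture("top")
a=cv2.resize(S["img"][170:310,220:360],(400,400),interpolation=cv2.INTER_CUBIC);b=cv2.resize(T["img"][170:310,230:370],(400,400),interpolation=cv2.INTER_CUBIC)
cv2.imwrite("pics/c6.png",np.hstack([a,b]))
E
```

```text
[414.92941035 -17.14309903] [ 0.56448965 -0.28145243 -0.46534099 -0.20725167  0.59858069]
[0.         0.33952148 0.70828137 1.07444941 1.31230573]
```

View pics/c6.png

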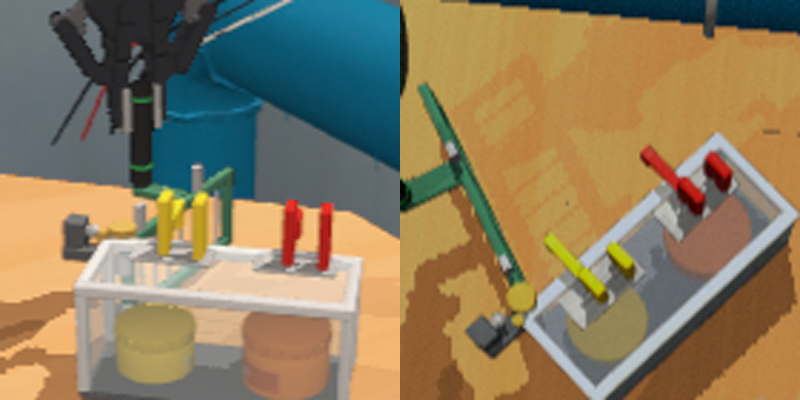

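The gate stands well open with the fingers on the handle at (145,110). The angle is about 1.31 rad by the circle fit and about 1.24 rad from the picture. Both catches are back and the tubs are in place. A little further open.

Emit:
play_rows([
  [-7,7.5,0,0.003,0.005,0.05,-1],
  [-3.5,3,0,0,0,0,-1],
  [0,0,0,0,0,0,-1],
])

```text
time_s: 9.57
eef_pos: [489.0, 66.0, 123.0]
ee_rot: [0.001, 0.809, 0.588, 0.005]
force: [2.0, 0.1, -4.5]
grip_width: 0.195
```

```bash
python3 - <<'E'
from h import *
s=sense();p=s["eef_pos"][:2]-[414.9,-17.1];print(s["eef_pos"],s["force"],s["grip_width"],np.hypot(*p),np.arctan2(p[1],p[0])-np.arctan2(-62.3,91.4))
T=optics.capture("top");cv2.imwrite("pics/c7.png",cv2.resize(T["img"][170:310,210:370],(800,700),interpolation=cv2.INTER_CUBIC)[:600])
E
```

```text
[489.02997468  66.04146323 122.97085895] [ 2.02805457  0.05272893 -4.45697307] 0.19521220244522677 111.39010752607085 1.4409176149898268
```

View pics/c7.png

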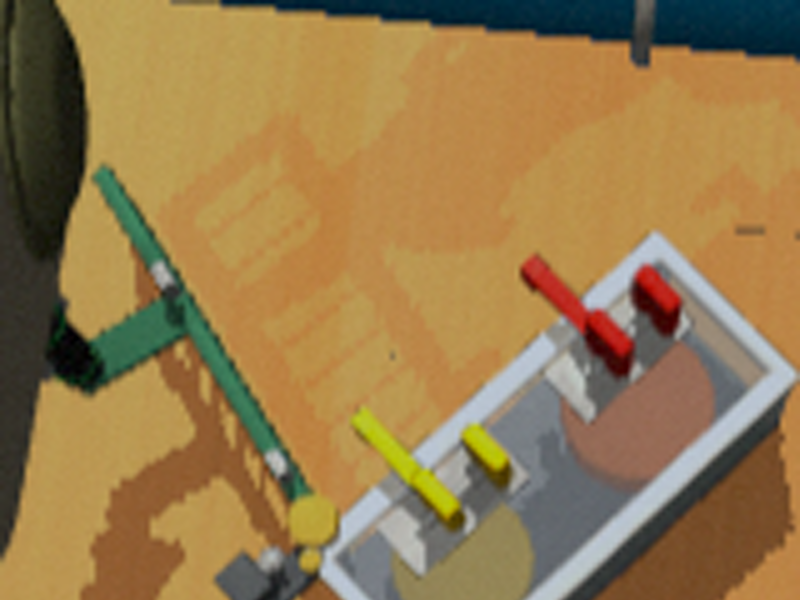

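The gate line runs (300,490) to (100,170) and the cage front edge (320,560) to (655,235). I'll compute the angle between them on the roof plane.

```bash
python3 - <<'E'
from h import *
T=optics.capture("top");f=lambda x,y:plane(T,210+x/5,170+y/5,84)[:2]
d=f(100,170)-f(300,490);e=f(655,235)-f(320,560)
print(np.arctan2(d[1],d[0])-np.arctan2(e[1],e[0]),sense()["eef_pos"],sense()["force"])
E
```

```text
1.3587974500889521 [489.21860818  65.81699521 122.95286434] [ 4.20002327  2.77480102 -2.8101776 ]
```

Emit:
play_rows([
  [-3.5,3,0,0,0,0,-1],
  [0,0,0,0,0,0,-1],
])

```text
time_s: 9.83
eef_pos: [487.2, 67.7, 123.0]
ee_rot: [0.002, 0.809, 0.587, 0.005]
force: [5.8, -0.7, -5.6]
grip_width: 0.196
```

```bash
python3 - <<'E'
from h import *
s=sense();p=s["eef_pos"][:2]-[414.9,-17.1];print(s["time_s"],s["eef_pos"],s["force"],s["grip_width"],np.hypot(*p),np.arctan2(p[1],p[0])+.598)
T=optics.capture("top");S=optics.capture("scene")
a=cv2.resize(S["img"][150:390,220:460],(400,400),interpolation=cv2.INTER_CUBIC);b=cv2.resize(T["img"][170:310,210:350],(400,400),interpolation=cv2.INTER_CUBIC)
cv2.imwrite("pics/c8.png",np.hstack([a,b]))
E
```

```text
9.8333 [487.18942725  67.66268656 122.98185573] [ 5.82751574 -0.65493531 -5.62760566] 0.19588077704774617 111.40230843705511 1.4626529526549303
```

View pics/c8.png

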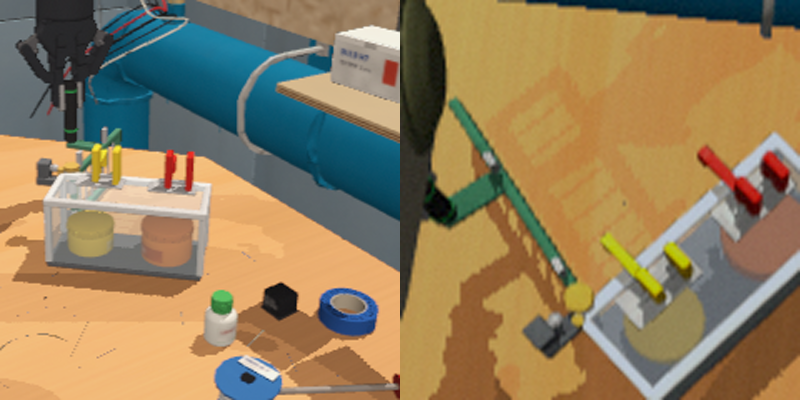

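The gate is held near square, both catches are back, and the bottle, relay and tubs are undisturbed. Handing in.

```bash
python3 -c "
from rig import ctrl
print(ctrl.finish_job())"
```

```text
the job is handed in; nothing more can be done
None
```

I squeezed the red catch fully, then the yellow one, then gripped the black handle and swung the gate past its detent. I handed the job in at 9.8 s with the gripper still holding the gate open.

- **Catches:** The last pictures show both catches staying back. Each had been squeezed to about 31 mm by the gripper reading; the camera made red about 33 mm, with yellow spanning the same width in the picture.
- **Gate angle:** The two checks disagree by about 0.1 rad. Before the last small nudge the camera gave about 1.36 rad; after it, the circle fitted to the handle's path gave about 1.46. I take the true angle to be around 1.4 rad, which is nearly square.
- **Hinge position:** My first estimate of the hinge from the camera was about 8 mm off. I corrected it by fitting the path of the handle during the swing.
- **Forces:** The largest wrist force I saw was about 12 N. It was about 8 N on the handle at hand-in, with the grip set to 60 N.
- **Other items:** The bottle, relay and both tubs looked undisturbed in the last pictures.

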